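# Line up the paste jars on the bench shelf

### The arm

A 7-joint arm with a two-finger parallel gripper is mounted at the origin on the work surface. World frame = base frame: x ahead of the robot, y to its left, z up, the work surface at z = 0. Lengths are in mm, angles in rad, forces in N, time in s.
With the tool pointing down it reaches from about 350 to 900 mm from the base axis. Payload 19.9 kg.
Tool frame: the origin (TCP) lies midway between the tips of the shut fingers; the grasp point (between the pads) lies 19 mm behind it; x points along the fingers, y is the direction in which the jaws open and shut, and the axes are right-handed (so a half turn about x gives the same grasp; the last joint's range is limited). The gripper opens to 85 mm and grips with 20 to 120 N. Pads are 22 mm wide; open, the fingers measure 114 mm over their backs; the gripper's body (76 mm by 85 mm) begins 54 mm behind the grasp point. The pads swing forward as they close: fully open they stand 13 mm farther back than shut.
Start: joints at [-1.335, 0.417, -0.01, 1.614, 0.005, 1.111, -0.053], TCP at [170.789, 601.191, 210.06] pointing down, gripper open.
Joint ranges: [-2.81, 2.81], [-0.39, 2.02], [-1.27, 1.25], [0.06, 2.57], [-1.19, 4.33], [0.19, 2], [-2.82, 2.82]. Speed limits (rad/s): [1.89, 1.89, 2.39, 2.39, 3.01, 3.01, 3.01].

### API

Orientations are given as a unit quaternion [x, y, z, w].
In Python, from station import bot gives the robot as it stands.
- The arm moves only by the tool jog_arm, never from a script. Its argument "plan" is a list of rows, each a list of 7 numbers: the turn, a rotation vector about the world's x, y, z in degrees, then the shift along the world's x, y, z in m, then the opening, from -1 (shut) to 1 (fully open), so that 0 is half open. In form: [[wx, wy, wz, tx, ty, tz, claw], ...]. A call has 1 to 5 rows; each row shifts and turns the commanded pose from where the row before left it; what a row does not reach is not made up. A row lasts 1/8 s, in which the tool goes at most 62.5 mm and 10.7 degrees, less where a joint would pass 70% of its speed; a pose out of reach is approached as far as the arm can. A call with a gripper value outside its range is refused whole. The fingers move at their own pace and stop on an object; "force" is the grip in N (left out, the last holds). Time passes only in rows, so rows that do not move let the fingers close. It gives the time, the measured TCP pose, the force and the opening at its end, in the units of the state.
- bot.state(): the state, without advancing time (a new reading comes with each control period).
- bot.camera(name): name is "scene" or "top"; returns the picture (384x512x3 uint8, red, green, blue); there is no depth.
- bot.camera_params(name): a dict with "fx", "fy", "cx", "cy" (pixels), "world_from_camera" (4x4, takes a point from camera to world coordinates). Camera axes: x right, y down, z forward; pixel columns grow to the right and rows downward; lengths in mm; the calibration is good to about 2 mm. A picture is of the moment at which its call begins. camera_params takes no time and is no camera call.
- bot.sign_off(): hands the job in, once; it reports no verdict.
The state is a dict: "clock": time; "q": joint angles; "dq": joint speeds; "tau": joint torques, N m; "tcp_pos": TCP position; "eef_rot": TCP orientation; "ft_force": force on the tool from outside, world axes, zero at the start; "wrist_torque": the same for the moment, N m; "finger_gap": finger opening in mm.
Only numpy, scipy, OpenCV 4.12 (cv2) and the standard library are available. Lean on these libraries where they do the work, as an engineer would, in place of code of your own. Each camera call takes 0.05 s, during which the arm holds its last target.

### The job

Two orange-lidded paste jars have been left on the bench. Stand them upright on the low blue shelf beside the orange jar already there, leaving that one where it is, so that the three orange jars make one neat straight row along the middle of the shelf, side by side with no more than a finger's width between neighbours. Never tip a jar over.

Things in the scene. Friction and masses are not known exactly. Their poses are not given: they have to be found in the camera images.
- shelf: Low blue steel shelf, fixed: 130 mm deep (x, front to back), 430 mm long (y), flat board 40 mm above the bench; a lip along the back edge, 4 mm thick, rises 10 mm above the board. Origin on the bench under its centre, z up. An orange jar stands near one end, a green-lidded one near the other (either way round), each about 150 mm from the centre; between them it is empty.
- row_jar: Orange-lidded paste jar: upright cylinder 50 mm in diameter, 85 mm high, about 0.22 kg, white with orange band and lid. Origin at the centre of its underside, z up; yaw means nothing. Already stands on the shelf board, on its lengthwise middle line, near one end or the other; it starts the row and stays there.
- jar_a: Orange-lidded paste jar: upright cylinder 50 mm in diameter, 85 mm high, about 0.22 kg, white with orange band and lid. Origin at the centre of its underside, z up; yaw means nothing. Stands on the bench in front of the shelf, in a loose line with lookalikes of the same size with green and grey lids, at least 80 mm apart edge to edge.
- jar_b: Orange-lidded paste jar: upright cylinder 50 mm in diameter, 85 mm high, about 0.22 kg, white with orange band and lid. Origin at the centre of its underside, z up; yaw means nothing. Stands on the bench in front of the shelf, in a loose line with lookalikes of the same size with green and grey lids, at least 80 mm apart edge to edge.
Things that resemble listed ones, but are neither listed nor needed, are in the scene too. What is shaped like the jar_a but purple is not meant. What is shaped like the jar_b but purple is not meant.

How it is judged (in metres and radians):
At the end, for the whole second after the job is handed in: The three orange jars stand upright (within 8 degrees), at rest on the shelf board, each axis within 16 mm of the shelf's lengthwise middle line, neighbours at most 25 mm apart (axes 75 mm), and the jar that stood there first within 20 mm of where it was (z of jar_a in the frame of shelf between 0.034 and 0.048 m and x of jar_a in the frame of shelf between -0.016 and 0.016 m and angle between each of jar_a, jar_b, row_jar's own z axis and vertical below 0.15 rad and linear speed of each of jar_a, jar_b, row_jar below 0.02 m/s and z of jar_b in the frame of shelf between 0.034 and 0.048 m and x of jar_b in the frame of shelf between -0.016 and 0.016 m and z of row_jar in the frame of shelf between 0.034 and 0.048 m and x of row_jar in the frame of shelf between -0.016 and 0.016 m and ((horizontal distance between jar_a and jar_b below 0.075 m and horizontal distance between jar_a and row_jar below 0.075 m) or (horizontal distance between jar_b and jar_a below 0.075 m and horizontal distance between jar_b and row_jar below 0.075 m) or (horizontal distance between row_jar and jar_a below 0.075 m and horizontal distance between row_jar and jar_b below 0.075 m)) and distance of row_jar from where it was at the start of the episode below 0.02 m); the robot touches nothing.
It fails at once if an orange jar is tipped over (angle between any of jar_a, jar_b, row_jar's own z axis and vertical above 0.8 rad).
It also fails if it takes over 54 s, if anything falls off the work surface, if the arm or the gripper's body presses on something with over 40 N, if the wrist force passes 120 N, or if a joint passes its speed limit or range.

## Working session

There is one attempt and no reset: what is moved stays moved. The work goes in short steps, Python scripts to look and compute and a tool call to move; the robot and the scene stay as the last step left them, time stands still between calls to the robot, and variables do not carry over. Pictures are saved under pics/ and viewed, and the job is handed in when it is done.

Besides the shell and the picture viewer there is one more tool, called after "Request:" in YAML: its name, and indented under it one key for each argument. jog_arm: Moves the arm, as the interface text tells. Its arguments: {"type":"object","properties":{"plan":{"type":"array","items":{"type":"array","items":{"type":"number"}}},"force":{"type":"number"}},"required":["plan"]}

```bash
ls; mkdir -p pics; python3 - <<'E'
from station import bot
import cv2
print(bot.state())
for n in("scene","top"):
    im=bot.camera(n); cv2.imwrite(f"pics/{n}0.png",im[:,:,::-1]); print(n,bot.camera_params(n))
E
```

```text
pics
{'clock': 0.0, 'q': array([-1.3354843 ,  0.41801361, -0.01028283,  1.61420227,  0.0047001 ,
        1.11067714, -0.05299798]), 'dq': array([ 2.55506129e-04, -1.14216047e-03, -2.15179628e-03, -9.67099030e-06,
        7.74683219e-05,  1.10082651e-03, -1.24877996e-03]), 'tau': array([-7.20357621e-04, -8.64456224e+01,  6.78863022e-01, -4.34895015e+01,
        1.90399593e-02,  7.21125994e-03,  5.49466819e-07]), 'tcp_pos': array([170.72562377, 600.8297743 , 209.42382719]), 'eef_rot': array([ 0.09710778,  0.70037068, -0.09800913,  0.70031793]), 'ft_force': array([ 0.37123143, -0.76924335, -0.1036057 ]), 'wrist_torque': array([-0.02650484,  0.00997593, -0.00522497]), 'finger_gap': 85.39296878926366}
scene {'fx': 473.5066216879331, 'fy': 473.5066216879331, 'cx': 254.02688737082923, 'cy': 188.9277094569055, 'world_from_camera': array([[ 3.06335575e-02,  5.69494944e-01, -8.21423821e-01,
         1.38841227e+03],
       [ 9.99508658e-01, -1.19978594e-02,  2.89567760e-02,
        -4.00269874e+01],
       [ 6.63541000e-03, -8.21907270e-01, -5.69582664e-01,
         6.60252030e+02],
       [ 0.00000000e+00,  0.00000000e+00,  0.00000000e+00,
         1.00000000e+00]])}
top {'fx': 409.6640685065941, 'fy': 409.6640685065941, 'cx': 255.56563196219344, 'cy': 193.26373110710682, 'world_from_camera': array([[-2.75938111e-03, -9.97730858e-01,  6.72719905e-02,
         4.92168170e+02],
       [-9.99632682e-01,  4.56585178e-03,  2.67142931e-02,
        -1.39676187e+01],
       [-2.69608285e-02, -6.71735654e-02, -9.97376973e-01,
         1.15895519e+03],
       [ 0.00000000e+00,  0.00000000e+00,  0.00000000e+00,
         1.00000000e+00]])}
```

View pics/scene0.png

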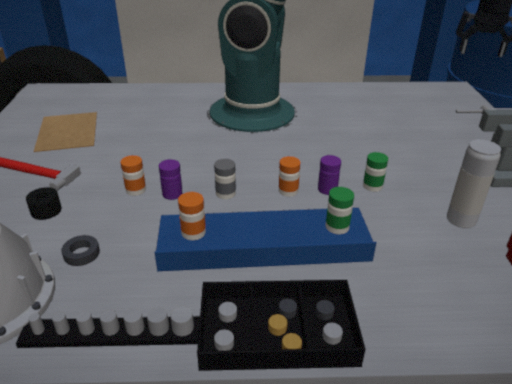

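View pics/top0.png

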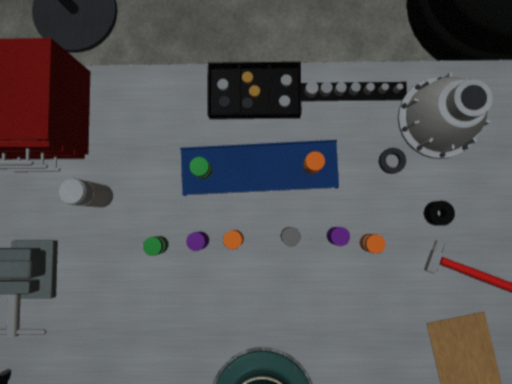

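Candidates on the bench (top view): green (154,246), purple (197,241), orange (233,239), grey (290,236), purple (339,236) and orange (374,244). The shelf holds green at (200,167) and orange at (315,161). The orange lids at (233,239) and (374,244) match jar_a and jar_b. I'll measure them and confirm with crops.

```bash
cat > h.py <<'E'
from station import bot
import cv2, numpy as np
def ray(n,u,v,z):
    p=bot.camera_params(n);T=p["world_from_camera"]
    d=T[:3,:3]@np.array([(u-p["cx"])/p["fx"],(v-p["cy"])/p["fy"],1]);o=T[:3,3]
    return o+d*(z-o[2])/d[2]
def proj(n,P):
    p=bot.camera_params(n);T=np.linalg.inv(p["world_from_camera"]);c=T[:3,:3]@np.array(P,float)+T[:3,3]
    return np.array([p["fx"]*c[0]/c[2]+p["cx"],p["fy"]*c[1]/c[2]+p["cy"]])
def mask(im,lo,hi):
    return cv2.inRange(cv2.cvtColor(im,cv2.COLOR_RGB2HSV),np.array(lo),np.array(hi))
def blobs(m,a=40):
    cs,_=cv2.findContours(m,cv2.RETR_EXTERNAL,cv2.CHAIN_APPROX_NONE)
    return [c for c in cs if cv2.contourArea(c)>a]
E
python3 - <<'E'
from h import *
im=cv2.imread("pics/top0.png")[:,:,::-1].copy()
sc=cv2.imread("pics/scene0.png")[:,:,::-1].copy()
for nm,lo,hi in(("orange",(5,170,100),(14,255,255)),("green",(50,120,50),(75,255,255)),("purple",(130,80,40),(160,255,255))):
    for c in blobs(mask(im,lo,hi)):
        (u,v),r=cv2.minEnclosingCircle(c); 
        if 120<v<260: 
            e=cv2.fitEllipse(c)
            print(nm,np.round((u,v,r),1),np.round(e[0],1),np.round(e[1],1),[np.round(ray("top",*e[0],z)[:2],1) for z in(85,125)])
c=max(blobs(mask(im,(100,120,60),(125,255,255))),key=cv2.contourArea)
m=np.zeros(im.shape[:2],np.uint8)
c=[k for k in blobs(mask(im,(100,120,60),(125,255,255)),500)]
for k in c:
    b=cv2.boxPoints(cv2.minAreaRect(k)); print("blue",np.round(cv2.minAreaRect(k),1) if 0 else b.round(1).tolist())
    for q in b: print(np.round(ray("top",*q,40)[:2],1))
# crops
a=cv2.resize(im[130:260,140:390],None,fx=3,fy=3,interpolation=cv2.INTER_CUBIC)
cv2.imwrite("pics/cropt.png",a[:,:,::-1])
b=cv2.resize(sc[140:275,110:390],None,fx=2.8,fy=2.8,interpolation=cv2.INTER_CUBIC)
cv2.imwrite("pics/crops.png",b[:,:,::-1])
E
```

```text
orange [374.5 243.5   9.6] [374.7 243.4] [17.2 18.6] [array([ 433.2, -293.1]), array([ 435.4, -282.7])]
orange [232.8 239.3   9.3] [232.7 239.2] [16.6 18. ] [array([444.5,  75. ]), array([446.2,  71.7])]
orange [314.4 160.9   9.6] [314.5 160.9] [18.  18.5] [array([ 649.2, -140.5]), array([ 643.3, -135.8])]
green [152.3 245.5   9.4] [152.5 245.6] [17.2 18.1] [array([428.2, 285.7]), array([430.6, 274.5])]
green [199.4 166.2   9.9] [199.  166.4] [18.2 18.8] [array([636.6, 164.4]), array([631.3, 157.8])]
purple [196.9 240.5  11. ] [196.6 240.7] [17.9 21.1] [array([440.7, 169.6]), array([442.6, 162.8])]
purple [338.  236.   11.4] [338.3 235.7] [17.9 22.4] [array([ 453.1, -199.9]), array([ 454.5, -193. ])]
blue [[180.3000030517578, 147.6999969482422], [335.70001220703125, 139.8000030517578], [338.1000061035156, 186.89999389648438], [182.6999969482422, 194.8000030517578]]
[695.3 224.6]
[ 714.  -204.7]
[ 584.  -209.2]
[564.3 216.7]
```

View pics/cropt.png

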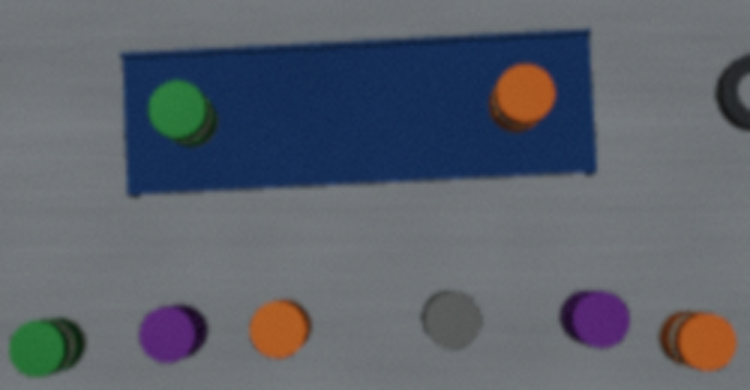

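View pics/crops.png

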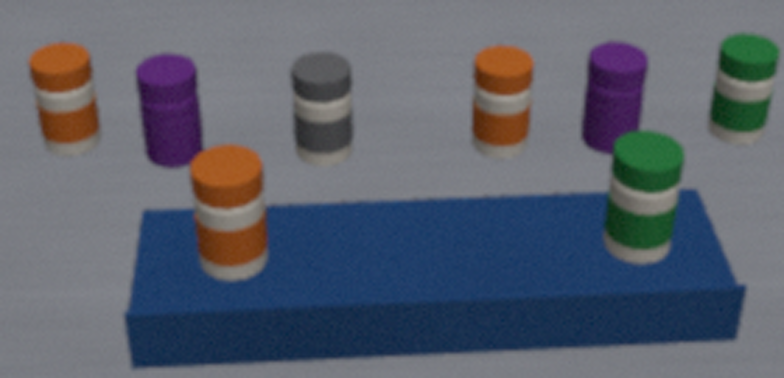

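The crops confirm it: both bench targets have an orange lid and band over white. The all-purple jars and the grey and green ones are decoys. Next I cross-check with the scene camera and work out the wrist yaw.

```bash
python3 - <<'E'
from h import *
from scipy.spatial.transform import Rotation as R
sc=cv2.imread("pics/scene0.png")[:,:,::-1].copy()
for c in blobs(mask(sc,(5,170,100),(14,255,255)),60): print(cv2.boundingRect(c))
for P in((444.5,75,85),(433.2,-293.1,85),(643.3,-135.8,125)):
    rim=[proj("scene",(P[0]+25*np.cos(a),P[1]+25*np.sin(a),P[2])) for a in np.linspace(0,6.28,40)]
    rim=np.array(rim);print("pred lid rim u",rim[:,0].min(),rim[:,0].max(),"v",rim[:,1].min())
s=bot.state();r=R.from_quat(s["eef_rot"]).as_matrix();print(r.round(3), s["tcp_pos"])
E
```

```text
(184, 219, 21, 16)
(179, 192, 24, 22)
(283, 180, 15, 12)
(126, 177, 19, 14)
(280, 157, 20, 16)
(121, 156, 21, 16)
pred lid rim u 278.52212976950455 299.95336257046256 v 155.16742066552314
pred lid rim u 120.48181361801682 142.36912102454016 v 154.27674890848726
pred lid rim u 177.71255572343642 203.7821751917036 v 190.20683498477618
[[-0.     0.273  0.962]
 [-0.001  0.962 -0.273]
 [-1.    -0.001  0.   ]] [170.70804259 600.89735866 209.51235565]
```

Request:
jog_arm:
  plan:
    - [0, 0, -6, 0.023, -0.044, 0, 1]
    - [0, 0, -6, 0.023, -0.044, 0, 1]
    - [0, 0, -6, 0.023, -0.044, 0, 1]
    - [0, 0, -6, 0.023, -0.044, 0, 1]
    - [0, 0, -6, 0.023, -0.044, 0, 1]
  force: 40

```text
clock: 0.72
tcp_pos: [286.3, 379.6, 209.9]
eef_rot: [0.277, 0.651, -0.277, 0.651]
ft_force: [1.4, 0.1, 0.4]
finger_gap: 85.4
```

Request:
jog_arm:
  plan:
    - [0, 0, -6, 0.023, -0.044, 0, 1]
    - [0, 0, -6, 0.023, -0.044, 0, 1]
    - [0, 0, -6, 0.023, -0.044, 0, 1]
    - [0, 0, -6, 0.023, -0.044, 0, 1]
    - [0, 0, -6, 0.023, -0.044, 0, 1]

```text
clock: 1.35
tcp_pos: [401.2, 159.7, 210.1]
eef_rot: [0.436, 0.557, -0.436, 0.557]
ft_force: [1.0, 0.6, 0.9]
finger_gap: 85.3
```

Request:
jog_arm:
  plan:
    - [0, 0, -6, 0.022, -0.042, 0, 1]
    - [0, 0, -5.6, 0.021, -0.0425, -0.03, 1]
    - [0, 0, 0, 0, 0, -0.04, 1]

```text
clock: 1.72
tcp_pos: [445.3, 73.9, 139.8]
eef_rot: [0.491, 0.509, -0.49, 0.51]
ft_force: [0.7, 1.5, -0.6]
finger_gap: 85.7
```

```bash
python3 - <<'E'
from h import *
s=bot.state();print(s["tcp_pos"],s["eef_rot"])
for n in("top","scene"):
    im=bot.camera(n); cv2.imwrite(f"pics/{n}1.png",im[:,:,::-1])
E
```

```text
[445.30397737  73.917811   139.82470874] [ 0.49090622  0.50885355 -0.48978902  0.51008417]
```

View pics/scene1.png

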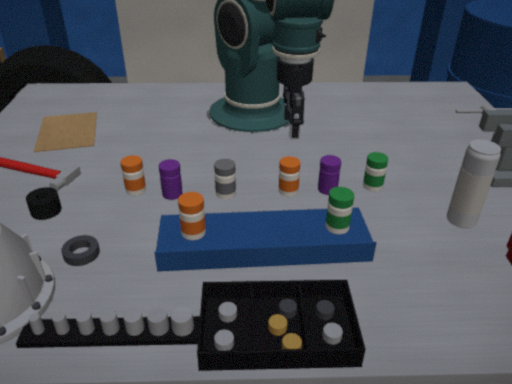

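```bash
python3 - <<'E'
from h import *
print(proj("scene",(445,74,140)),proj("scene",(495,76,150)),proj("scene",(445,75,85)))
a=cv2.imread("pics/scene1.png")[80:210,230:350];cv2.imwrite("pics/c2.png",cv2.resize(a,None,fx=4,fy=4,interpolation=cv2.INTER_CUBIC))
E
```

```text
[289.99202093 139.99921878] [293.28344569 147.0959281 ] [289.24400146 160.73600071]
```

View pics/c2.png

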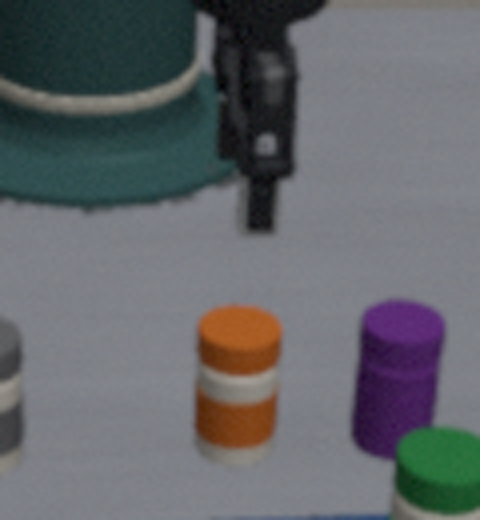

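Request:
jog_arm:
  plan:
    - [0, 0, 0, -0.001, 0.001, -0.045, 1]
    - [0, 0, 0, 0, 0, -0.045, 1]
    - [0, 0, 0, 0, 0, -0.025, 1]
    - [0, 0, 0, 0, 0, 0, 0.2]
    - [0, 0, 0, 0, 0, 0, -0.3]

```text
clock: 2.45
tcp_pos: [443.6, 78.3, 26.6]
eef_rot: [0.489, 0.511, -0.488, 0.511]
ft_force: [0.7, -0.1, -0.4]
finger_gap: 51.6
```

Request:
jog_arm:
  plan:
    - [0, 0, 0, 0, 0, 0, -0.6]
    - [0, 0, 0, 0, 0, 0, -1]
    - [0, 0, 0, 0, 0, 0, -1]
    - [0, 0, 0, 0, 0, 0, -1]
    - [0, 0, 0, 0, 0, 0, -1]

```text
clock: 3.08
tcp_pos: [443.6, 78.3, 26.8]
eef_rot: [0.489, 0.511, -0.488, 0.511]
ft_force: [-2.8, 0.5, 7.3]
finger_gap: 49.3
```

Request:
jog_arm:
  plan:
    - [0, 0, 0, 0, 0, 0.02, -1]
    - [0, 0, 0, 0, 0, 0.04, -1]
    - [0, 0, 0, 0, 0, 0.04, -1]
    - [0, 0, 0, 0.02, -0.01, 0.02, -1]
    - [0, 0, 0, 0, 0, 0, -1]

```text
clock: 3.7
tcp_pos: [464.6, 67.6, 147.7]
eef_rot: [0.49, 0.51, -0.487, 0.512]
ft_force: [1.0, -0.5, -2.8]
finger_gap: 49.6
```

```bash
python3 - <<'E'
from h import *
s=bot.state();print(s["tcp_pos"],s["eef_rot"],s["ft_force"],s["finger_gap"])
for n in("scene",):
    im=bot.camera(n); cv2.imwrite(f"pics/{n}3.png",im[:,:,::-1])
    cv2.imwrite("pics/c3.png",cv2.resize(im[60:260,110:390,::-1],None,fx=2.8,fy=2.8,interpolation=cv2.INTER_CUBIC))
t=s["tcp_pos"]; print(proj("scene",(t[0],t[1],t[2]+60)),proj("scene",(t[0],t[1]-3.3,t[2]+60)))
E
```

```text
[464.62773828  67.60122636 147.69480996] [ 0.49044123  0.51008976 -0.48748389  0.51150298] [ 1.02420698 -0.4593264  -2.84190185] 49.63698245415579
[289.44507483 116.75648626] [287.91662562 116.76810938]
```

View pics/c3.png

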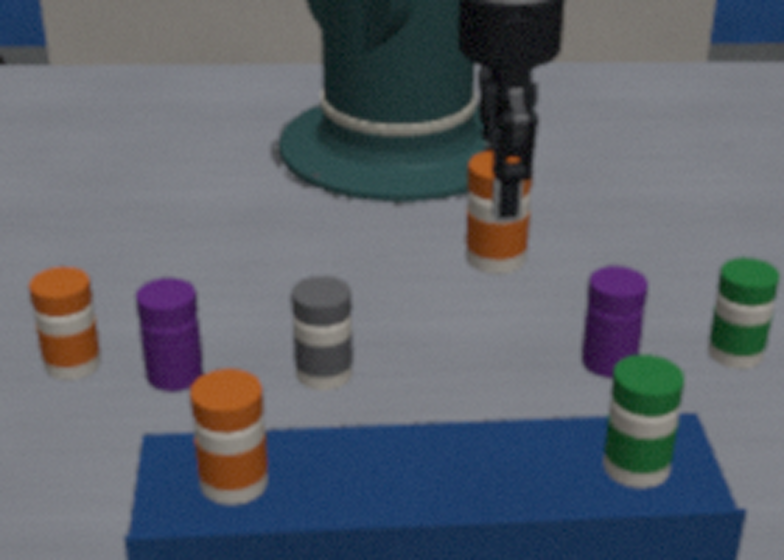

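Request:
jog_arm:
  plan:
    - [0, 0, 0, 0.03, -0.025, 0, -1]
    - [0, 0, 0, 0.045, -0.035, 0, -1]
    - [0, 0, 0, 0.045, -0.035, 0, -1]
    - [0, 0, 0, 0.037, -0.028, 0, -1]
    - [0, 0, 0, 0.02, -0.013, 0, -1]

```text
clock: 4.38
tcp_pos: [640.2, -69.9, 144.2]
eef_rot: [0.489, 0.511, -0.49, 0.51]
ft_force: [-0.6, 0.7, -2.7]
finger_gap: 49.2
```

Request:
jog_arm:
  plan:
    - [0, 0, 0, 0, 0, -0.02, -1]
    - [0, 0, 0, 0, 0, -0.03, -1]
    - [0, 0, 0, 0, 0, 0, -1]

```text
clock: 4.75
tcp_pos: [637.3, -67.1, 92.4]
eef_rot: [0.487, 0.513, -0.49, 0.51]
ft_force: [0.5, -0.5, -2.4]
finger_gap: 49.1
```

```bash
python3 - <<'E'
from h import *
s=bot.state();print(s["tcp_pos"],s["eef_rot"],s["ft_force"],s["finger_gap"])
im=bot.camera("scene"); cv2.imwrite("pics/c4.png",cv2.resize(im[60:260,110:390,::-1],None,fx=2.8,fy=2.8,interpolation=cv2.INTER_CUBIC))
E
```

```text
[637.31586492 -67.08272311  92.4195758 ] [ 0.48745155  0.51256425 -0.48981571  0.5096562 ] [ 0.45539452 -0.52998583 -2.39776283] 49.09115793496131
```

View pics/c4.png

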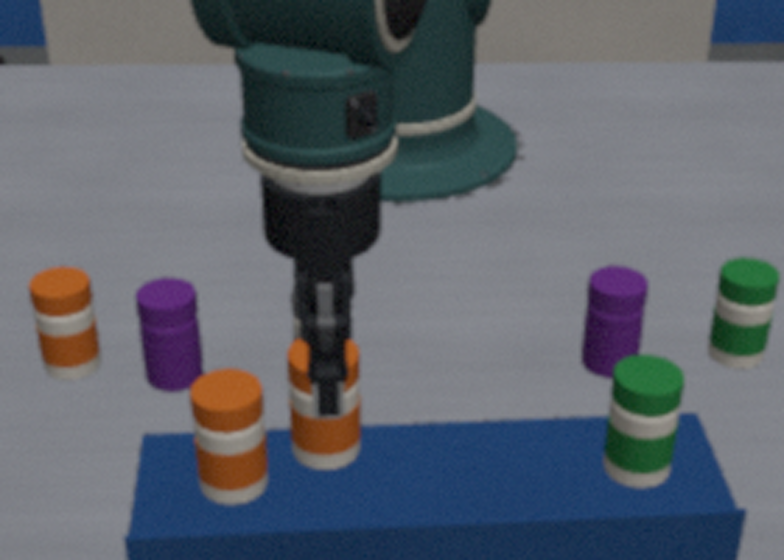

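Request:
jog_arm:
  plan:
    - [0, 0, 0, 0.004, 0, -0.012, -1]
    - [0, 0, 0, 0, 0, -0.008, -1]
    - [0, 0, 0, 0, 0, -0.003, -1]
    - [0, 0, 0, 0, 0, 0, -1]

```text
clock: 5.3
tcp_pos: [643.7, -68.4, 72.0]
eef_rot: [0.489, 0.511, -0.489, 0.511]
ft_force: [0.4, -0.5, -2.0]
finger_gap: 49.3
```

Request:
jog_arm:
  plan:
    - [0, 0, 0, -0.001, 0, -0.003, -1]
    - [0, 0, 0, 0, 0, -0.0015, -1]
    - [0, 0, 0, 0, 0, 0, -1]

```text
clock: 5.68
tcp_pos: [642.7, -68.3, 67.5]
eef_rot: [0.489, 0.511, -0.489, 0.511]
ft_force: [-0.7, 0.3, -2.2]
finger_gap: 48.8
```

Request:
jog_arm:
  plan:
    - [0, 0, 0, 0, 0, -0.001, -1]
    - [0, 0, 0, 0, 0, 0, -1]

```text
clock: 5.92
tcp_pos: [642.9, -68.4, 66.9]
eef_rot: [0.489, 0.511, -0.489, 0.511]
ft_force: [-2.0, 0.4, 3.9]
finger_gap: 49.2
```

Request:
jog_arm:
  plan:
    - [0, 0, 0, 0, 0, 0, 0.2]
    - [0, 0, 0, 0, 0, 0, 0.5]
    - [0, 0, 0, 0, 0, 0, 0.8]
    - [0, 0, 0, 0, 0, 0, 1]
    - [0, 0, 0, 0, 0, 0, 1]

```text
clock: 6.55
tcp_pos: [642.8, -68.3, 66.6]
eef_rot: [0.489, 0.511, -0.489, 0.511]
ft_force: [0.4, 0.1, 0.7]
finger_gap: 85.2
```

Request:
jog_arm:
  plan:
    - [0, 0, 0, 0, 0, 0.03, 1]
    - [0, 0, 0, 0, 0, 0.05, 1]
    - [0, 0, 0, 0, 0, 0.05, 1]
    - [0, 0, 0, -0.02, -0.02, 0.01, 1]
    - [0, 0, 0, -0.042, -0.044, 0, 1]

```text
clock: 7.18
tcp_pos: [581.4, -131.5, 207.3]
eef_rot: [0.488, 0.511, -0.487, 0.512]
ft_force: [-0.1, -2.5, -0.8]
finger_gap: 85.3
```

Request:
jog_arm:
  plan:
    - [0, 0, 0, -0.036, -0.039, 0, 1]
    - [0, 0, 0, -0.036, -0.039, 0, 1]
    - [0, 0, 0, -0.036, -0.039, 0, 1]
    - [0, 0, 0, -0.03, -0.034, 0, 1]
    - [0, 0, 0, -0.01, -0.0105, -0.03, 1]

```text
clock: 7.8
tcp_pos: [431.9, -296.5, 178.0]
eef_rot: [0.49, 0.509, -0.489, 0.511]
ft_force: [1.2, 0.4, -0.9]
finger_gap: 85.3
```

```bash
python3 - <<'E'
from h import *
im=bot.camera("top"); cv2.imwrite("pics/top5.png",im[:,:,::-1])
s=bot.state();print(s["tcp_pos"],s["eef_rot"],s["q"])
for c in blobs(mask(im,(5,170,100),(14,255,255))):
    e=cv2.fitEllipse(c); print(np.round(e[0],1),np.round(e[1],1),[np.round(ray("top",*e[0],z)[:2],1) for z in(85,125)])
E
```

```text
[ 429.53231485 -295.58084457  173.62785966] [ 0.48935438  0.51068828 -0.49000995  0.50952922] [-0.0279128   0.33088128  0.69030089  1.9244962  -0.25176204  0.97492644
  0.81975625]
[374.7 243.4] [17.2 18.6] [array([ 433.2, -293.1]), array([ 435.4, -282.7])]
[288.6 161.8] [17.8 18.4] [array([647.5, -72.5]), array([641.7, -70.3])]
[314.4 161. ] [18.  18.5] [array([ 649.1, -140.4]), array([ 643.3, -135.7])]
```

View pics/top5.png

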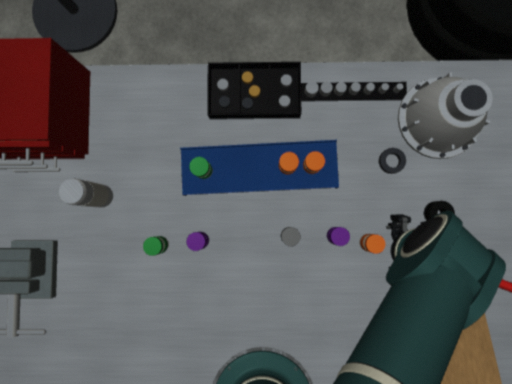

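Request:
jog_arm:
  plan:
    - [0, 0, 0, 0.0035, 0.0025, -0.03, 1]
    - [0, 0, 0, 0, 0, -0.03, 1]
    - [0, 0, 0, 0, 0, 0, 1]

```text
clock: 8.22
tcp_pos: [435.7, -290.4, 115.5]
eef_rot: [0.488, 0.512, -0.489, 0.51]
ft_force: [0.8, -0.9, 1.0]
finger_gap: 85.3
```

```bash
python3 - <<'E'
from h import *
im=bot.camera("scene"); cv2.imwrite("pics/c6.png",cv2.resize(im[60:220,80:260,::-1],None,fx=3.5,fy=3.5,interpolation=cv2.INTER_CUBIC))
s=bot.state();print(s["tcp_pos"],s["eef_rot"])
E
```

```text
[ 436.2873598  -291.05120435  116.82245609] [ 0.48849475  0.51140881 -0.48900492  0.51059583]
```

View pics/c6.png

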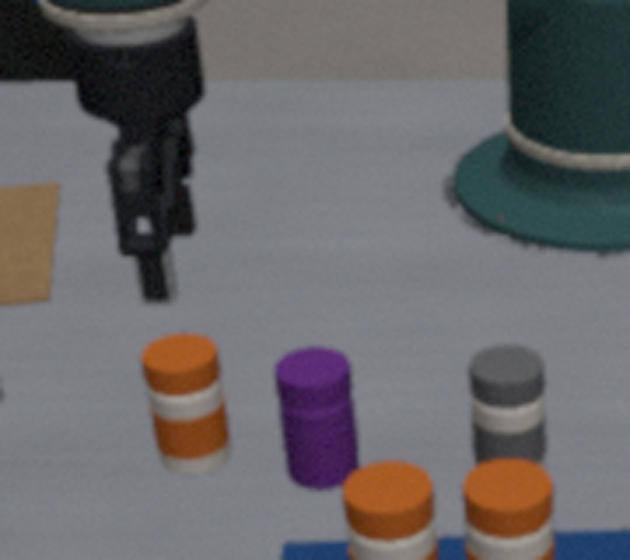

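Request:
jog_arm:
  plan:
    - [0, 0, 0, -0.0025, -0.002, -0.045, 1]
    - [0, 0, 0, 0, 0, -0.035, 1]
    - [0, 0, 0, 0, 0, -0.01, 1]
    - [0, 0, 0, 0, 0, 0, 0.2]
    - [0, 0, 0, 0, 0, 0, -0.3]

```text
clock: 8.9
tcp_pos: [434.6, -293.8, 28.1]
eef_rot: [0.489, 0.51, -0.489, 0.512]
ft_force: [-1.5, -0.6, 1.8]
finger_gap: 51.7
```

Request:
jog_arm:
  plan:
    - [0, 0, 0, 0, 0, 0, -0.6]
    - [0, 0, 0, 0, 0, 0, -1]
    - [0, 0, 0, 0, 0, 0, -1]
    - [0, 0, 0, 0, 0, 0, -1]
    - [0, 0, 0, 0, 0, 0, -1]

```text
clock: 9.52
tcp_pos: [434.6, -293.8, 28.1]
eef_rot: [0.489, 0.51, -0.489, 0.512]
ft_force: [-2.2, 0.1, 8.0]
finger_gap: 49.3
```

Request:
jog_arm:
  plan:
    - [0, 0, 0, 0, 0, 0.02, -1]
    - [0, 0, 0, 0, 0, 0.04, -1]
    - [0, 0, 0, 0, 0, 0.05, -1]
    - [0, 0, 0, 0, 0, 0.05, -1]
    - [0, 0, 0, 0, 0, 0, -1]

```text
clock: 10.15
tcp_pos: [435.3, -294.2, 190.5]
eef_rot: [0.49, 0.509, -0.488, 0.513]
ft_force: [-0.5, 0.2, -3.6]
finger_gap: 49.4
```

```bash
python3 - <<'E'
from h import *
im=bot.camera("scene"); cv2.imwrite("pics/c7.png",cv2.resize(im[40:260,80:360,::-1],None,fx=2.7,fy=2.7,interpolation=cv2.INTER_CUBIC))
s=bot.state();print(s["tcp_pos"],s["eef_rot"]);t=s["tcp_pos"]
print(proj("scene",(t[0],t[1],t[2]+58)))
for c in blobs(mask(im,(5,170,100),(14,255,255)),40): print(cv2.boundingRect(c))
E
```

```text
[ 434.53676377 -293.40158224  188.33405465] [ 0.48939583  0.51002628 -0.4879614   0.51211189]
[120.57073638  95.35255112]
(215, 219, 22, 15)
(184, 219, 21, 16)
(179, 193, 24, 21)
(213, 191, 24, 22)
(114, 115, 21, 15)
(123, 91, 8, 16)
```

View pics/c7.png

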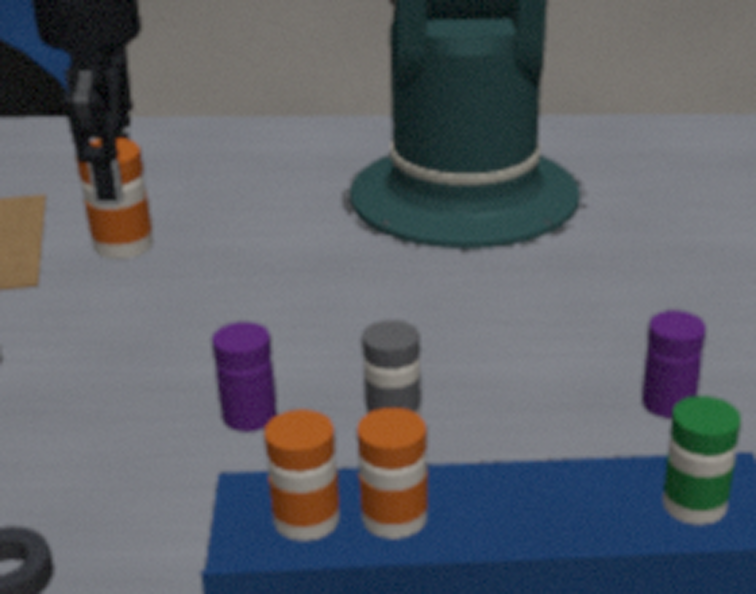

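Request:
jog_arm:
  plan:
    - [0, 0, 0, 0.015, 0.02, 0, -1]
    - [0, 0, 0, 0.025, 0.036, 0, -1]
    - [0, 0, 0, 0.025, 0.036, 0, -1]
    - [0, 0, 0, 0.025, 0.036, 0, -1]
    - [0, 0, 0, 0.025, 0.036, 0, -1]

```text
clock: 10.82
tcp_pos: [548.8, -127.9, 185.5]
eef_rot: [0.488, 0.511, -0.489, 0.51]
ft_force: [0.4, -0.7, -1.3]
finger_gap: 49.4
```

Request:
jog_arm:
  plan:
    - [0, 0, 0, 0.025, 0.036, 0, -1]
    - [0, 0, 0, 0.025, 0.036, 0, -1]
    - [0, 0, 0, 0.025, 0.034, 0, -1]
    - [0, 0, 0, 0.0155, 0.018, 0, -1]
    - [0, 0, 0, 0, 0, 0, -1]

```text
clock: 11.45
tcp_pos: [639.3, -3.4, 184.8]
eef_rot: [0.488, 0.512, -0.489, 0.511]
ft_force: [-0.2, -0.3, -2.2]
finger_gap: 48.8
```

Contact is expected at a TCP height of about 68 mm.

Request:
jog_arm:
  plan:
    - [0, 0, 0, 0, -0.001, -0.03, -1]
    - [0, 0, 0, 0, 0, -0.04, -1]
    - [0, 0, 0, 0, 0, -0.025, -1]
    - [0, 0, 0, 0, 0, -0.01, -1]
    - [0, 0, 0, 0, 0, 0, -1]

```text
clock: 12.08
tcp_pos: [638.9, -6.8, 81.3]
eef_rot: [0.489, 0.511, -0.489, 0.511]
ft_force: [0.1, -0.0, -2.0]
finger_gap: 49.1
```

Request:
jog_arm:
  plan:
    - [0, 0, 0, 0.001, 0.001, -0.006, -1]
    - [0, 0, 0, 0, 0, -0.003, -1]
    - [0, 0, 0, 0, 0, -0.002, -1]
    - [0, 0, 0, 0, 0, 0, -1]

```text
clock: 12.58
tcp_pos: [640.3, -5.3, 70.6]
eef_rot: [0.489, 0.511, -0.489, 0.511]
ft_force: [0.5, 0.4, -2.1]
finger_gap: 49.1
```

Request:
jog_arm:
  plan:
    - [0, 0, 0, 0, 0, -0.0015, -1]
    - [0, 0, 0, 0, 0, -0.0008, -1]
    - [0, 0, 0, 0, 0, 0, -1]

```text
clock: 12.95
tcp_pos: [640.3, -5.3, 68.4]
eef_rot: [0.489, 0.511, -0.489, 0.511]
ft_force: [-0.8, -0.3, -0.2]
finger_gap: 49.3
```

Contact is starting: the load has dropped to 0. One last small step, then release.

Request:
jog_arm:
  plan:
    - [0, 0, 0, 0, 0, -0.0004, -1]
    - [0, 0, 0, 0, 0, 0, 0.2]
    - [0, 0, 0, 0, 0, 0, 0.6]
    - [0, 0, 0, 0, 0, 0, 1]
    - [0, 0, 0, 0, 0, 0, 1]

```text
clock: 13.58
tcp_pos: [640.3, -5.3, 67.8]
eef_rot: [0.489, 0.511, -0.489, 0.511]
ft_force: [-0.6, -0.6, -0.0]
finger_gap: 85.0
```

Request:
jog_arm:
  plan:
    - [0, 0, 0, 0, 0, 0, 1]
    - [0, 0, 0, 0, 0, 0.03, 1]
    - [0, 0, 0, 0, 0, 0.05, 1]
    - [0, 0, 0, 0, 0, 0.05, 1]
    - [0, 0, 0, -0.03, 0, 0.02, 1]

```text
clock: 14.2
tcp_pos: [611.7, -5.6, 220.5]
eef_rot: [0.49, 0.51, -0.488, 0.512]
ft_force: [-0.1, 0.3, 0.2]
finger_gap: 85.5
```

Request:
jog_arm:
  plan:
    - [0, 0, 0, -0.05, 0.02, 0, 1]
    - [0, 0, 0, -0.05, 0.03, 0, 1]
    - [0, 0, 0, -0.05, 0.03, 0, 1]
    - [0, 0, 0, -0.03, 0.03, 0, 1]
    - [0, 0, 0, 0, 0, 0, 1]

```text
clock: 14.82
tcp_pos: [428.7, 106.8, 218.2]
eef_rot: [0.488, 0.512, -0.487, 0.512]
ft_force: [1.7, -0.1, -0.1]
finger_gap: 85.4
```

```bash
python3 - <<'E'
from h import *
for n in("top","scene"):
    im=bot.camera(n); cv2.imwrite(f"pics/{n}9.png",im[:,:,::-1])
    if n=="top":
      for c in blobs(mask(im,(5,170,100),(14,255,255))):
        e=cv2.fitEllipse(c); P=ray("top",*e[0],125)[:2]; d=P-np.array([638.5,6.85]); print(np.round(e[0],1),np.round(e[1],1),P.round(1),"shelf x",(d@np.array([.999,.0449])).round(1))
s=bot.state();print(s["clock"],s["tcp_pos"])
E
```

```text
[263.5 163.5] [17.8 18.3] [637.5  -6.7] shelf x -1.6
[288.5 161.8] [17.6 18.6] [641.5 -70.1] shelf x -0.4
[314.4 161. ] [17.9 18.7] [ 643.2 -135.7] shelf x -1.7
14.925 [430.56203918 104.72209566 218.19454391]
```

View pics/scene9.png

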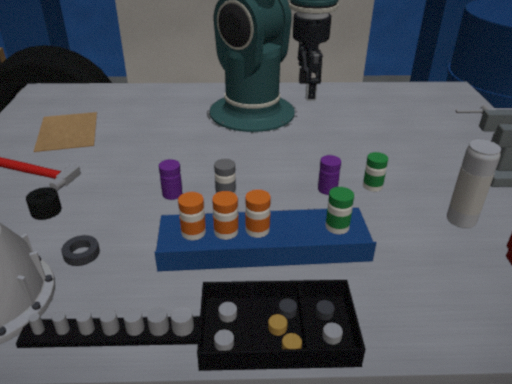

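View pics/top9.png

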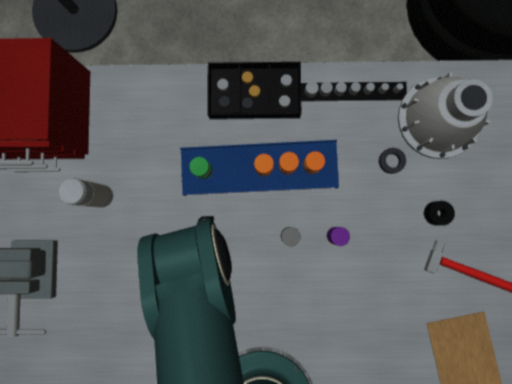

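The scene view shows three orange jars upright in a row at about (192,216), (225,215) and (258,213). The top view shows their lids at (314,161), (288,162) and (263,163). The spacings are 65.6 and 63.5 mm, and the gripper is clear of everything.

```bash
python3 -c "
from station import bot
print(bot.sign_off())"
```

```text
the job is handed in; nothing more can be done
None
```

Both loose orange jars now stand on the blue shelf beside the one already there, and I handed the job in at about 15 s of the 54 s allowed.

I gripped each jar front and back, lifted it over the others, lowered it until the wrist force showed it touching the board, then let go and backed off.

| Check (last pictures) | Measured | Allowed |
|---|---|---|
| Distance between jar axes | about 65.6 and 63.5 mm (gaps of 14–16 mm) | 75 mm |
| Distance from the shelf's middle line | under 2 mm for all three | 16 mm |
| Shift of the first orange jar | about 0.1 mm | 20 mm |

- **Upright and clear:** in the scene picture all three jars look upright and the gripper is clear of everything. I judged the uprightness by eye rather than measuring it.
- **Lookalikes:** none were touched. In the last top view the arm hides one purple and one green jar on the bench, but the scene view shows both still standing.
- **Disagreements:** the measured tool position sometimes differed by 2–4 mm from what I had commanded, so I corrected for it along the way. The two cameras agreed to within about 2 pixels. No check failed.

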